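Bed the tiles of a colour relief panel

TASK

The coloured tiles of the relief panel stand proud on their sticky beds: with the fingertips, lightly press the red tile, then the yellow one, then the blue one, each down until it is flush with the black grid before going on to the next. Leave the green tile standing proud, because its bed is not ready. Do not pull any tile out, and do not pick up or push aside the things lying around the panel.

Things in the scene. Friction and masses are not known exactly. Their poses are not given: they have to be found in the camera images.
- panel: relief panel fixed flat on the table, 180 x 182 mm: black grid, top face 28 mm above the table, with four 56 mm square recesses in a 2 x 2 block (centres 34 mm from the origin in x and y, 12 mm bars between) and fixed white and grey strips on two edges. Origin on the table under the block's centre; x, y along the bars, z up. Which colour is in which recess varies.
- red_cell: the recess that holds the red tile, and the tile in it; origin at the centre of the recess floor, 12 mm above the table, axes as the panel's
- red_top (a point): centre of the top face of the red tile: a flat, rigid plastic square of 54 x 54 mm, 12 mm thick; the point moves with the tile
- red_tile (a joint): red tile pressed in, m, growing downwards: at 0 its top is 6 mm proud of the black grid (34 mm above the table), at 0.006 flush; below 0 drawn out. Starts at -0.001 to 0.001. It moves straight down and stays where it is left. Slow pressing takes about 3 N, plus 60 N per m/s of speed; its bed stops it firmly 2 mm below flush: a 6 N force stop at 15 mm/s ends there.
- yellow_cell: the recess that holds the yellow tile, and the tile in it; origin at the centre of the recess floor, 12 mm above the table, axes as the panel's
- yellow_top (a point): centre of the top face of the yellow tile: a flat, rigid plastic square of 54 x 54 mm, 12 mm thick; the point moves with the tile
- yellow_tile (a joint): yellow tile pressed in, m, growing downwards: at 0 its top is 6 mm proud of the black grid (34 mm above the table), at 0.006 flush; below 0 drawn out. Starts at -0.001 to 0.001. It moves straight down and stays where it is left. Slow pressing takes about 3 N, plus 60 N per m/s of speed; its bed stops it firmly 2 mm below flush: a 6 N force stop at 15 mm/s ends there.
- blue_cell: the recess that holds the blue tile, and the tile in it; origin at the centre of the recess floor, 12 mm above the table, axes as the panel's
- blue_top (a point): centre of the top face of the blue tile: a flat, rigid plastic square of 54 x 54 mm, 12 mm thick; the point moves with the tile
- blue_tile (a joint): blue tile pressed in, m, growing downwards: at 0 its top is 6 mm proud of the black grid (34 mm above the table), at 0.006 flush; below 0 drawn out. Starts at -0.001 to 0.001. It moves straight down and stays where it is left. Slow pressing takes about 3 N, plus 60 N per m/s of speed; its bed stops it firmly 2 mm below flush: a 6 N force stop at 15 mm/s ends there.
- green_cell: the recess that holds the green tile, and the tile in it; origin at the centre of the recess floor, 12 mm above the table, axes as the panel's
- green_top (a point): centre of the top face of the green tile: a flat, rigid plastic square of 54 x 54 mm, 12 mm thick; the point moves with the tile
- green_tile (a joint): green tile pressed in, m, growing downwards: at 0 its top is 6 mm proud of the black grid (34 mm above the table), at 0.006 flush; below 0 drawn out. Starts at -0.001 to 0.001. It has to stay as it is.
- jar_white: white screw-lid paint jar, 50 mm across, 60 mm tall, loose, not to be disturbed; origin at the centre of its underside
- jar_orange: orange paint jar with a black lid, 50 mm across, 60 mm tall, loose, not to be disturbed; origin at the centre of its underside
- eraser: white eraser, 60 x 25 x 14 mm, loose, not to be disturbed; origin at the centre of its underside
- tape: empty-cored roll of brown paper tape lying flat, 90 mm across, 20 mm tall, loose, not to be disturbed; origin at the centre of its underside
- glue_stick: white glue stick standing upright, 28 mm across, 85 mm tall, loose, not to be disturbed; origin at the centre of its underside
- brush: paint brush lying flat, 180 mm long, loose, not to be disturbed; its origin is near its middle
- stamp: turned wooden hand stamp standing upright, 40 mm across, 55 mm tall, loose, not to be disturbed; origin at the centre of its underside

How it is judged:
On the way, in this order (a step that is already met when the one before it is completed fails the run):
1. the red tile is pressed home while the yellow and blue ones still stand proud (value of joint red_tile above 0.0045 m and value of joint each of yellow_tile, blue_tile below 0.0025 m), for 0.1 s.
2. then the yellow tile is pressed home while the blue one still stands proud (value of joint yellow_tile above 0.0045 m and value of joint blue_tile below 0.0025 m), for 0.1 s.
3. then the blue tile is pressed home (value of joint blue_tile above 0.0045 m), for 0.1 s.
At the end, for the whole second after the job is handed in: The red, yellow and blue tiles are flush with the black grid (at most 1.5 mm above it; 2 mm below it is as far as they go), and the green tile has been pressed in by no more than 2.5 mm (value of joint each of red_tile, yellow_tile, blue_tile above 0.0045 m and value of joint green_tile below 0.0025 m); the robot touches nothing.
It fails at once if a tile is pressed in before the one before it in the order (red, yellow, blue) is home ((value of joint yellow_tile above 0.0025 m and value of joint red_tile below 0.0045 m) or (value of joint blue_tile above 0.0025 m and value of joint yellow_tile below 0.0045 m)).
It fails at once if the green tile is pressed in by more than 2.5 mm (value of joint green_tile above 0.0025 m).
It fails at once if a tile is pressed harder than 30 N (contact force between anything else and red_cell above 30 N or contact force between anything else and yellow_cell above 30 N or contact force between anything else and blue_cell above 30 N or contact force between anything else and green_cell above 30 N).
It fails at once if a tile is drawn up out of its recess by more than 3 mm (value of joint any of red_tile, yellow_tile, blue_tile, green_tile below -0.004 m).
It fails at once if a thing beside the panel is picked up, or pushed more than 20 mm (distance of any of jar_white, jar_orange, eraser, tape, glue_stick, brush, stamp from where it was at the start of the episode above 0.02 m).
It also fails if it takes over 38 s, if anything falls off the work surface, if the arm or the gripper's body presses on something with over 40 N, if the wrist force passes 120 N, or if a joint passes its speed limit or range.

ROBOT

A 7-joint arm with a two-finger parallel gripper is mounted at the origin on the work surface. World frame = base frame: x ahead of the robot, y to its left, z up, the work surface at z = 0. Lengths are in m, angles in rad, forces in N, time in s.
With the tool pointing down it reaches from about 0.4 to 0.9 m from the base axis. Payload 5.6 kg.
Tool frame: the origin (TCP) lies midway between the tips of the shut fingers; the grasp point (between the pads) lies robot.pinch_z behind it (robot.pinch_z is the distance from the TCP to the grasp point, in m); z points along the fingers, y is the line along which they close (so a half turn about z gives the same grasp; the last joint's range is limited). The gripper opens to 92 mm and grips with 3 to 60 N. Pads are 20 mm wide; open, the fingers measure 128 mm over their backs; the gripper's body (75 mm by 189 mm) begins 69 mm behind the grasp point.
Start: joints at [-1.335, 0.468, -0.012, 1.603, 0.006, 1.071, -0.056], TCP at [0.179, 0.625, 0.215] pointing down, gripper open.
Joint ranges: [-2.53, 2.53], [-0.31, 2.02], [-1.57, 1.55], [0.28, 2.44], [-1.29, 4.43], [0.15, 1.84], [-2.92, 2.92]. Speed limits (rad/s): [2.57, 2.57, 3.14, 3.14, 3.14, 3.14, 3.14].

INTERFACE

Orientations are given as a unit quaternion [x, y, z, w].
In Python, from plant import read_state, optics, job, robot gives the robot as it stands.
- The arm moves only by the tool step_arm, never from a script. Its argument "targets" is a list that holds one entry, the list of rows, each a list of 7 numbers: the turn, a rotation vector about the tool's x, y, z in degrees, then the shift along the tool's x, y, z in mm, then the opening in per cent of the stroke, from 0 (shut) to 100 (fully open). A call has 1 to 20 rows; each row is the pose to reach, as a shift and turn from the pose commanded when the call began, along the tool's axes at that moment; what a row does not reach only later rows make up. A row lasts 1/12 s, in which the tool goes at most 41.7 mm and 7.16 degrees, less where a joint would pass 70% of its speed; a pose out of reach is approached as far as the arm can. A call with a gripper value outside its range is refused whole. The fingers move at their own pace and stop on an object; the grip force is fixed at half the most. Time passes only in rows, so rows that repeat a pose let the fingers close. It gives the time, the measured TCP pose, the force, the opening and the grip force at its end, in the units of the state.
- read_state(): the state, without advancing time (a new reading comes with each control period).
- optics.grab_frame(name): name is "scene" or "top" or "wrist"; returns a dict with "image" (400x640x3 uint8, red, green, blue), "vfov" (degrees; the focal length in pixels is half the picture's height over the tangent of half this angle, whatever the lens; pixels are square), "cx", "cy" (the principal point, pixels), "rvec" (rotation vector, rad) and "tvec" (3), from world to camera coordinates, as OpenCV has them. Camera axes: x right, y down, z forward; pixel columns grow to the right and rows downward; lengths in m; the calibration is good to about 2 mm. A picture is of the moment at which its call begins. There is no depth.
- job.close_job(): hands the job in; it is judged then, once.
The state is a dict: "t": time; "joint_positions": joint angles; "joint_velocities": joint speeds; "effort": joint torques, N m; "position": TCP position; "tcp_rot": TCP orientation; "force": force on the tool from outside, world axes, zero at the start; "ft_torque": the same for the moment, N m; "finger_gap": opening from 0.0 (shut) to 1.0 (fully open); "gripper_force": force on a finger pad.
Only numpy, scipy, OpenCV 4.12 (cv2) and the standard library are available. Lean on these libraries where they do the work, as an engineer would, in place of code of your own. Each camera call takes 0.05 s, during which the arm holds its last target. There are 200 camera calls.

## Working session

There is one attempt and no reset: what is moved stays moved. The work goes in short steps, Python scripts to look and compute and a tool call to move; the robot and the scene stay as the last step left them, time stands still between calls to the robot, and variables do not carry over. Pictures are saved under pics/ and viewed, at most 10 in all, crops included, and the job is handed in when it is done.

Besides the shell and the picture viewer there is one more tool, called after "Call:" in YAML: its name, and indented under it one key for each argument. step_arm: Moves the arm, as the interface text tells. Its arguments: {"type":"object","properties":{"targets":{"type":"array"}},"required":["targets"]}

```bash
mkdir -p pics; python3 - <<'E'
from plant import read_state, optics, job, robot
import cv2
s=read_state(); print(s['t'],s['position'],s['tcp_rot'],s['force'],s['finger_gap'],robot.pinch_z)
for n in('top','scene'):
    f=optics.grab_frame(n); cv2.imwrite(f'pics/{n}0.png',f['image'][:,:,::-1]); print(n,f['vfov'],f['cx'],f['cy'],f['rvec'],f['tvec'])
E
```

```text
0.0 [0.17880772 0.62432509 0.21364532] [ 1.38990351e-01  9.90293357e-01 -8.64097821e-04 -5.29872879e-05] [-0.74623559 -0.50594144 -0.53434852] 1.000347330823933 0.0187
top 42.4779332250354 323.2475998951508 209.19062434665872 [ 2.1049738  -2.15472044  0.18478613] [0.06620413 0.63080567 0.97163571]
scene 49.35422321150261 321.3755505362113 186.59286975888173 [ 2.37477101  0.53840238 -0.20487469] [-0.57397041 -0.15870878  1.2052314 ]
```

View pics/top0.png

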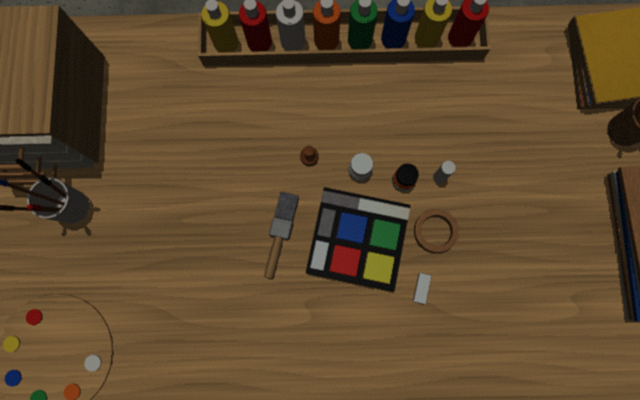

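View pics/scene0.png

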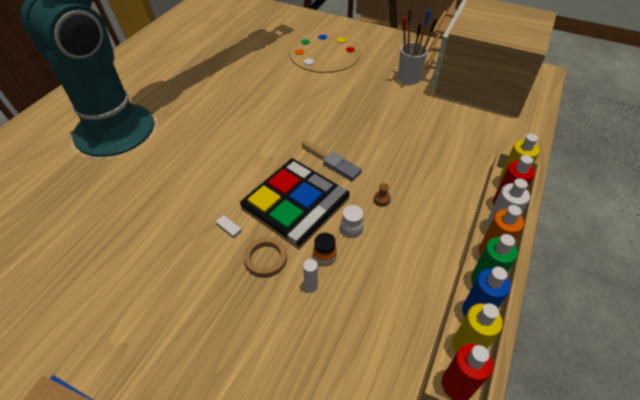

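The top view shows the panel at about (358,240): blue (352,228), green (385,235), red (345,261), yellow (379,268). The jars are behind it, the tape is to the right and the brush to the left.

```bash
cat > h.py <<'E'
import numpy as np,cv2
from plant import read_state, optics, job, robot
def cam(f):
    F=200/np.tan(np.radians(f['vfov']/2)); K=np.array([[F,0,f['cx']],[0,F,f['cy']],[0,0,1.]])
    return K,cv2.Rodrigues(np.array(f['rvec'],float))[0],np.array(f['tvec'],float)
def ray(f,uv,z):
    K,R,t=cam(f); d=R.T@np.linalg.inv(K)@[uv[0],uv[1],1]; c=-R.T@t
    return c+d*(z-c[2])/d[2]
def proj(f,P):
    K,R,t=cam(f); return cv2.projectPoints(np.array([P],float),R,t,K,None)[0].ravel()
def tiles(f,win):
    x0,y0,x1,y1=win; h=cv2.cvtColor(f['image'],cv2.COLOR_RGB2HSV)[y0:y1,x0:x1]; o={}
    for n,a,b in(('red',0,8),('yellow',22,35),('green',50,80),('blue',100,130)):
        m=((h[...,0]>=a)&(h[...,0]<=b)&(h[...,1]>150)&(h[...,2]>60)).astype(np.uint8)
        if n=='red': m|=((h[...,0]>172)&(h[...,1]>150)&(h[...,2]>60)).astype(np.uint8)
        k,l,s,c=cv2.connectedComponentsWithStats(m); i=1+np.argmax(s[1:,4]); o[n]=(c[i]+[x0,y0],s[i,4])
    return o
E
python3 - <<'E'
from h import *
for n,w in(('top',(300,180,415,300)),('scene',(235,155,355,248))):
    f=optics.grab_frame(n); T=tiles(f,w); P={}
    for k,(c,a) in T.items(): P[k]=ray(f,c,.034); print(n,k,c,a,P[k].round(4))
    print('ctr',np.mean(list(P.values()),0), [np.linalg.norm(P['red']-P[k]).round(4) for k in P])
    d=P['yellow']-P['red'];e=P['blue']-P['red'];print(np.degrees(np.arctan2(d[1],d[0])),np.degrees(np.arctan2(e[1],e[0])))
    print('tcp',proj(f,read_state()['position']),'base',proj(f,[0,0,0]))
f=optics.grab_frame('top')
for k,p,z in(('stamp',(310,150),.055),('white',(361,159),.06),('orange',(407,171),.06),('glue',(448,166),.085),('tape',(437,231),.02),('eraser',(423,288),.014)): print(k,ray(f,p,z).round(3))
f=optics.grab_frame('wrist'); cv2.imwrite('pics/w0.png',f['image'][:,:,::-1])
E
```

```text
top red [344.91666667 260.11904762] 756 [0.5314 0.0105 0.034 ]
top yellow [378.31177232 267.22121604] 773 [ 0.5157 -0.0558  0.034 ]
top green [384.81350954 234.24375918] 681 [ 0.5816 -0.0716  0.034 ]
top blue [351.80143885 227.20143885] 695 [ 0.5975 -0.0055  0.034 ]
ctr [ 0.55654937 -0.0306141   0.034     ] [np.float64(0.0), np.float64(0.0681), np.float64(0.0963), np.float64(0.068)]
-103.3376872908019 -13.558545145174897
tcp [-42.79406445 490.2950282 ] base [358.31027327 543.27453174]
scene red [283.58474576 180.62711864] 472 [0.5329 0.0087 0.034 ]
scene yellow [263.60861423 197.99438202] 534 [ 0.5174 -0.0579  0.034 ]
scene green [285.82080925 212.68978805] 519 [ 0.5838 -0.0733  0.034 ]
scene blue [305.37938144 194.40618557] 485 [ 0.599  -0.0071  0.034 ]
ctr [ 0.55830261 -0.03238483  0.034     ] [np.float64(0.0), np.float64(0.0684), np.float64(0.0965), np.float64(0.0679)]
-103.10078712440284 -13.463380183242405
tcp [275.58305206 -26.26462249] base [114.07669758 129.27258314]
stamp [0.755 0.076 0.055]
white [ 0.732 -0.027  0.06 ]
orange [ 0.705 -0.119  0.06 ]
glue [ 0.707 -0.195  0.085]
tape [ 0.588 -0.18   0.02 ]
eraser [ 0.473 -0.146  0.014]
```

Call:
step_arm:
  targets:
    - [[0, 0, 0, -15, -15, 3, 0], [0, 0, 0, -40, -40, 9, 0], [0, 0, 0, -508, -494, 115, 0], [0, 0, 0, -508, -494, 115, 0], [0, 0, 0, -508, -494, 115, 0], [0, 0, 0, -508, -494, 115, 0], [0, 0, 0, -508, -494, 115, 0], [0, 0, 0, -508, -494, 115, 0], [0, 0, 0, -508, -494, 115, 0], [0, 0, 0, -508, -494, 115, 0], [0, 0, 0, -508, -494, 115, 0], [0, 0, 0, -508, -494, 115, 0], [0, 0, 0, -508, -494, 115, 0], [0, 0, 0, -508, -494, 115, 0], [0, 0, 0, -508, -494, 115, 0], [0, 0, 0, -508, -494, 115, 0], [0, 0, 0, -508, -494, 115, 0], [0, 0, 0, -508, -494, 115, 0], [0, 0, 0, -508, -494, 115, 0], [0, 0, 0, -508, -494, 115, 0]]

```text
t: 1.97
position: [0.5316, 0.0079, 0.0992]
tcp_rot: [0.141, 0.99, -0.0, -0.0]
force: [-0.6, 1.3, 0.1]
finger_gap: 0.004
gripper_force: 0.0
```

Call:
step_arm:
  targets:
    - [[0, 0, 0, 0, 0, 25, 0], [0, 0, 0, 0, 0, 45, 0], [0, 0, 0, 0, 0, 54, 0], [0, 0, 0, 0, 0, 54, 0], [0, 0, 0, 0, 0, 54, 0]]

```text
t: 2.38
position: [0.531, 0.0113, 0.0457]
tcp_rot: [0.138, 0.99, 0.0, -0.0]
force: [-0.1, 0.1, 0.0]
finger_gap: 0.004
gripper_force: 0.0
```

```bash
python3 - <<'E'
from h import *
s=read_state(); print(s['position'],s['force'],s['tcp_rot'])
a=optics.grab_frame('top'); b=optics.grab_frame('scene')
print(proj(a,s['position']),proj(b,s['position']))
A=cv2.resize(a['image'][170:320,290:450],None,fx=2.5,fy=2.5,interpolation=2); B=cv2.resize(b['image'][120:270,220:380],None,fx=2.5,fy=2.5,interpolation=2)
cv2.imwrite('pics/c1.png',np.hstack([A,B])[:,:,::-1])
E
```

```text
[0.53101823 0.0112621  0.04574578] [-0.11622987  0.06004805  0.02387678] [ 1.38165193e-01  9.90409135e-01  1.21512128e-04 -3.32038589e-04]
[344.74315531 259.86301775] [283.05282426 176.31056039]
```

View pics/c1.png

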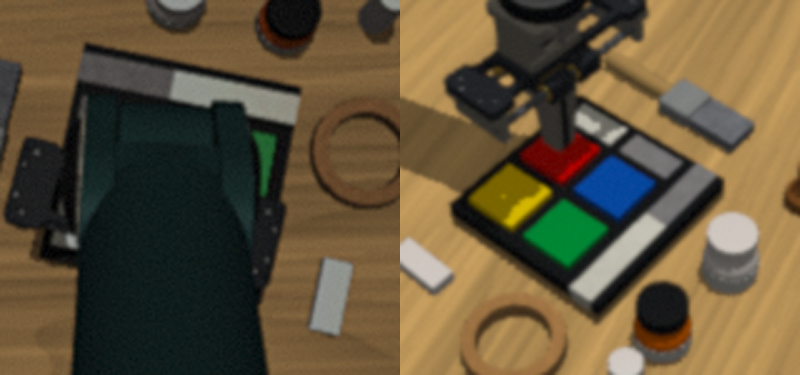

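The fingertips (crop right, about (565,145)) stand over the red tile. Next I press slowly.

Call:
step_arm:
  targets:
    - [[0, 0, 0, 0, 0, 5, 0], [0, 0, 0, 0, 0, 9, 0], [0, 0, 0, 0, 0, 10, 0], [0, 0, 0, 0, 0, 11, 0], [0, 0, 0, 0, 0, 12, 0], [0, 0, 0, 0, 0, 13, 0], [0, 0, 0, 0, 0, 14, 0], [0, 0, 0, 0, 0, 15, 0], [0, 0, 0, 0, 0, 15, 0]]

```text
t: 3.23
position: [0.5312, 0.0102, 0.0304]
tcp_rot: [0.139, 0.99, -0.0, -0.0]
force: [-0.9, 0.8, 1.2]
finger_gap: 0.003
gripper_force: 0.7
```

Call:
step_arm:
  targets:
    - [[0, 0, 0, 0, 0, 1, 0], [0, 0, 0, 0, 0, 2, 0], [0, 0, 0, 0, 0, 3, 0], [0, 0, 0, 0, 0, 3, 0]]

```text
t: 3.57
position: [0.5313, 0.0102, 0.0274]
tcp_rot: [0.139, 0.99, -0.0, 0.0]
force: [0.1, 0.6, 0.4]
finger_gap: 0.005
gripper_force: 0.0
```

Call:
step_arm:
  targets:
    - [[0, 0, 0, 0, 0, 0.7, 0], [0, 0, 0, 0, 0, 1.4, 0]]

```text
t: 3.73
position: [0.5314, 0.0101, 0.0262]
tcp_rot: [0.139, 0.99, 0.0, 0.0]
force: [-1.8, -0.8, 7.8]
finger_gap: 0.004
gripper_force: 3.5
```

```bash
python3 - <<'E'
from h import *
s=read_state(); print(s['position'],s['force'])
b=optics.grab_frame('scene')
B=cv2.resize(b['image'][145:250,230:360],None,fx=6,fy=5.6,interpolation=2)
cv2.imwrite('pics/c2.png',B[:,:,::-1])
E
```

```text
[0.53140001 0.01012241 0.02622889] [-1.8192437  -0.79782121  7.78923652]
```

View pics/c2.png

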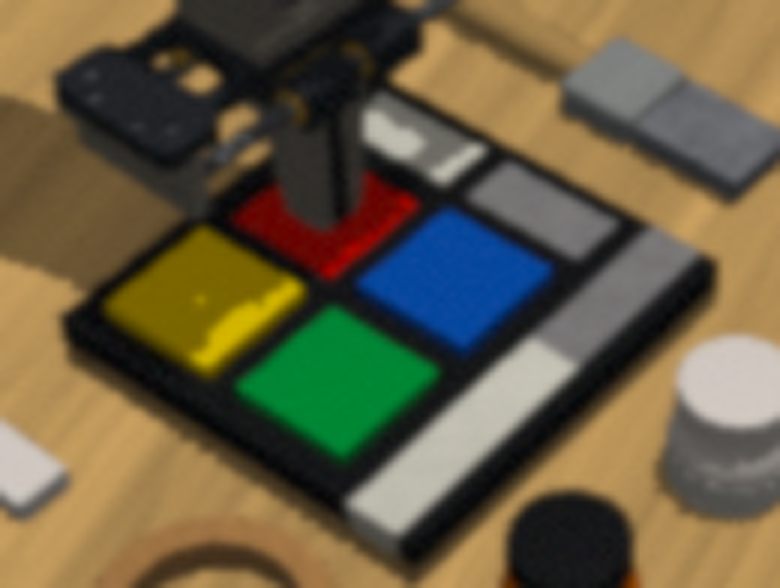

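The red tile is visibly level with the grid. At z = 0.026 the force rose to 7.8 N, so it is on its stop and home. Next I lift, move to yellow and press.

Call:
step_arm:
  targets:
    - [[0, 0, 0, 0, 0, -3, 0], [0, 0, 0, 0, 0, -15, 0], [0, 0, 0, 0, 0, -25, 0], [0, 0, 0, -2, -30, -25, 0], [0, 0, 0, -4, -60, -25, 0], [0, 0, 0, -4, -68, -25, 0], [0, 0, 0, -4, -68, -25, 0], [0, 0, 0, -4, -68, -20, 0], [0, 0, 0, -4, -68, -20, 0]]

```text
t: 4.53
position: [0.5167, -0.0548, 0.0459]
tcp_rot: [0.138, 0.99, 0.0, -0.0]
force: [-0.7, 0.2, 0.4]
finger_gap: 0.006
gripper_force: 0.0
```

Height and position are right over yellow, so I repeat the same press.

Call:
step_arm:
  targets:
    - [[0, 0, 0, 0, 0, 5, 0], [0, 0, 0, 0, 0, 9, 0], [0, 0, 0, 0, 0, 10, 0], [0, 0, 0, 0, 0, 11, 0], [0, 0, 0, 0, 0, 12, 0], [0, 0, 0, 0, 0, 13, 0], [0, 0, 0, 0, 0, 14, 0], [0, 0, 0, 0, 0, 15, 0], [0, 0, 0, 0, 0, 16, 0], [0, 0, 0, 0, 0, 17, 0], [0, 0, 0, 0, 0, 18, 0], [0, 0, 0, 0, 0, 18, 0]]

```text
t: 5.53
position: [0.5166, -0.0564, 0.028]
tcp_rot: [0.139, 0.99, -0.0, 0.0]
force: [-0.2, 0.8, 0.3]
finger_gap: 0.0
gripper_force: 0.0
```

Call:
step_arm:
  targets:
    - [[0, 0, 0, 0, 0, 0.7, 0], [0, 0, 0, 0, 0, 1.4, 0]]

```text
t: 5.7
position: [0.5167, -0.0566, 0.0268]
tcp_rot: [0.139, 0.99, -0.0, 0.0]
force: [-0.6, 0.7, 1.9]
finger_gap: 0.005
gripper_force: 1.5
```

Call:
step_arm:
  targets:
    - [[0, 0, 0, 0, 0, 0.5, 0], [0, 0, 0, 0, 0, 0.8, 0], [0, 0, 0, 0, 0, 0.8, 0]]

```text
t: 5.95
position: [0.5167, -0.0566, 0.0262]
tcp_rot: [0.139, 0.99, -0.0, 0.0]
force: [-0.1, 0.8, 5.0]
finger_gap: 0.006
gripper_force: 2.2
```

Call:
step_arm:
  targets:
    - [[0, 0, 0, 0, 0, -3, 0], [0, 0, 0, 0, 0, -15, 0], [0, 0, 0, 0, 0, -28, 0], [0, 0, 0, -15, 17, -28, 0], [0, 0, 0, -38, 42, -28, 0], [0, 0, 0, -58, 64, -28, 0], [0, 0, 0, -64, 71, -28, 0], [0, 0, 0, -64, 71, -28, 0], [0, 0, 0, -64, 71, -20, 0], [0, 0, 0, -64, 71, -20, 0]]

```text
t: 6.78
position: [0.5952, -0.007, 0.0446]
tcp_rot: [0.14, 0.99, -0.001, -0.002]
force: [0.1, -0.8, -0.5]
finger_gap: 0.006
gripper_force: 0.0
```

```bash
python3 - <<'E'
from h import *
s=read_state(); print(s['position'],s['force'])
b=optics.grab_frame('scene')
B=cv2.resize(b['image'][145:250,230:360],None,fx=6,fy=5.6,interpolation=2)
cv2.imwrite('pics/c3.png',B[:,:,::-1])
E
```

```text
[ 0.59515258 -0.00703506  0.04463966] [ 0.12194997 -0.8211221  -0.54598025]
```

View pics/c3.png

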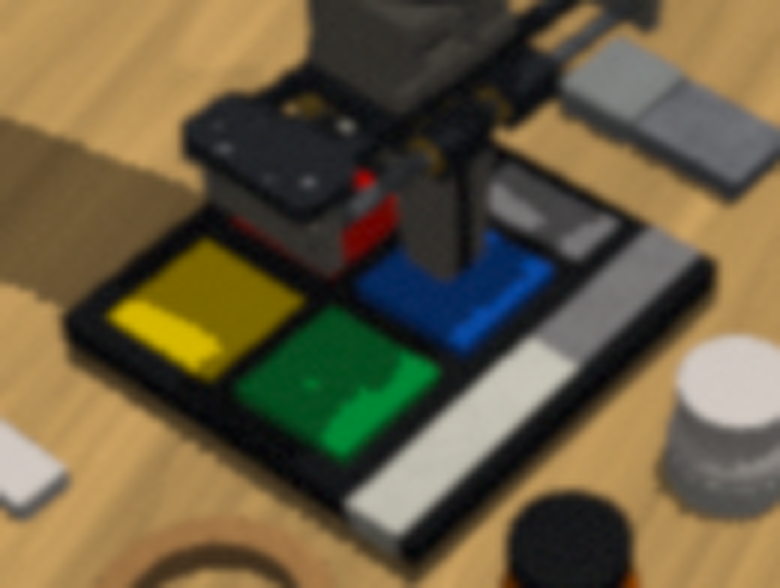

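Yellow has moved down in the picture (its top corner went from row 225 to 238) and looks flush. The fingers are over blue at about (450,260).

Call:
step_arm:
  targets:
    - [[0, 0, 0, 0, 0, 4, 0], [0, 0, 0, 0, 0, 8, 0], [0, 0, 0, 0, 0, 10, 0], [0, 0, 0, 0, 0, 11, 0], [0, 0, 0, 0, 0, 12, 0], [0, 0, 0, 0, 0, 13, 0], [0, 0, 0, 0, 0, 14, 0], [0, 0, 0, 0, 0, 15, 0], [0, 0, 0, 0, 0, 16, 0], [0, 0, 0, 0, 0, 17, 0], [0, 0, 0, 0, 0, 17.5, 0], [0, 0, 0, 0, 0, 17.5, 0]]

```text
t: 7.83
position: [0.5978, -0.0056, 0.0284]
tcp_rot: [0.139, 0.99, 0.0, 0.0]
force: [0.3, -0.5, -0.4]
finger_gap: 0.004
gripper_force: 0.0
```

Call:
step_arm:
  targets:
    - [[0, 0, 0, 0, 0, 0.7, 0], [0, 0, 0, 0, 0, 1.2, 0]]

```text
t: 8.0
position: [0.5979, -0.0055, 0.0274]
tcp_rot: [0.139, 0.99, 0.0, 0.0]
force: [-0.7, -0.6, 2.9]
finger_gap: 0.007
gripper_force: 1.4
```

Call:
step_arm:
  targets:
    - [[0, 0, 0, 0, 0, 0.7, 0], [0, 0, 0, 0, 0, 1.4, 0], [0, 0, 0, 0, 0, 1.4, 0]]

```text
t: 8.25
position: [0.5979, -0.0055, 0.0262]
tcp_rot: [0.139, 0.99, 0.0, 0.0]
force: [-0.9, -0.8, 3.2]
finger_gap: 0.002
gripper_force: 2.0
```

Call:
step_arm:
  targets:
    - [[0, 0, 0, 0, 0, -3, 0], [0, 0, 0, 0, 0, -15, 0], [0, 0, 0, 0, 0, -40, 0], [0, 0, 0, 0, 0, -80, 0], [0, 0, 0, 0, 0, -120, 0], [0, 0, 0, 30, 0, -150, 0], [0, 0, 0, 70, 20, -160, 0], [0, 0, 0, 110, 50, -160, 0], [0, 0, 0, 130, 90, -160, 0], [0, 0, 0, 140, 130, -160, 0], [0, 0, 0, 145, 170, -160, 0], [0, 0, 0, 145, 210, -160, 0], [0, 0, 0, 145, 250, -160, 0], [0, 0, 0, 145, 260, -160, 0], [0, 0, 0, 145, 260, -160, 0]]

```text
t: 9.5
position: [0.5292, 0.2904, 0.1863]
tcp_rot: [0.135, 0.991, 0.001, 0.0]
force: [-0.4, 0.6, -0.6]
finger_gap: 0.005
gripper_force: 0.0
```

```bash
python3 - <<'E'
from h import *
s=read_state(); print(s['position'],s['force'])
b=optics.grab_frame('scene');a=optics.grab_frame('top')
T=tiles(b,(235,155,355,248))
g=np.array(T['green'][0])
for k,(c,_) in T.items(): print(k,c,ray(b,c,.034).round(4),ray(b,c,.027).round(4))
B=cv2.resize(b['image'][145:250,230:360],None,fx=6,fy=5.6,interpolation=2)
cv2.imwrite('pics/c4.png',B[:,:,::-1])
E
```

```text
[0.52921042 0.29038484 0.18629025] [-0.38213933  0.61596165 -0.62100116]
red [283.70091324 182.56164384] [0.5362 0.0034 0.034 ] [0.5327 0.0087 0.027 ]
yellow [263.88911704 199.81930185] [ 0.5208 -0.0623  0.034 ] [ 0.5172 -0.0576  0.027 ]
green [285.82692308 212.71346154] [ 0.5839 -0.0733  0.034 ] [ 0.5809 -0.0688  0.027 ]
blue [305.48666667 196.29555556] [ 0.6018 -0.0121  0.034 ] [ 0.599  -0.0069  0.027 ]
```

View pics/c4.png

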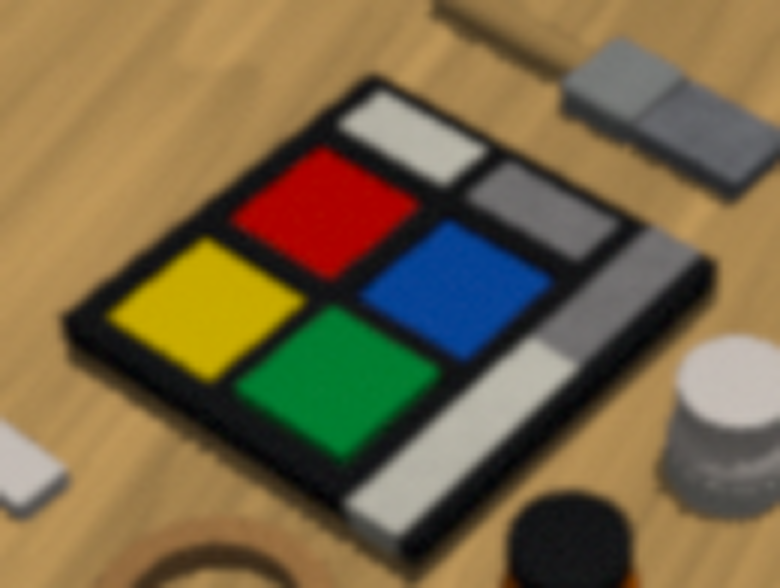

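Red, yellow and blue have all dropped by about 7 mm; at a height of 0.027 they give their original x and y. Green has not moved (285.8, 212.7), and the arm is clear.

```bash
python3 -c "
from plant import job; print(job.close_job())"
```

```text
the job is handed in; nothing more can be done
None
```

The red, yellow and blue tiles were pressed home in that order to about 1 mm below flush, green was left proud, the things around the panel were not touched, and the job was handed in at about 10 s (no verdict was returned).

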